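# Stack the lunch carrier in order

## Robot

A 6-joint arm with a two-finger parallel gripper is mounted at the origin on a cart in front of the work surface, level with it; the furniture and walls round the work are solid. World frame = base frame: x ahead of the robot, y to its left, z up, the work surface at z = 0. Lengths are in m, angles in rad, forces in N, time in s.
With the tool pointing down it reaches from about 0.325 to 0.9 m from the base axis. Payload 6.1 kg.
Tool frame: the origin (TCP) lies between the finger pads; the fingertips stand 11 mm ahead of it and the grasp point (between the pads) lies 8 mm behind it (tip_extent is the distance from the TCP to the fingertips, in m); z points along the fingers, y is the line along which they close (so a half turn about z gives the same grasp; the last joint's range is limited). The gripper opens to 85 mm and grips with 20 to 120 N. Pads are 22 mm wide; open, the fingers measure 114 mm over their backs; the gripper's body (76 mm by 85 mm) begins 54 mm behind the grasp point. The pads swing forward as they close: fully open they stand 13 mm farther back than shut.
Start: joints at [-1.241, 0.22, 1.526, -0, 1.395, -0.126], TCP at [0.275, -0.561, 0.242] pointing down, gripper open.
Joint ranges: [-2.98, 2.98], [-0.91, 2.08], [0.09, 2.57], [-1.24, 4.39], [0.2, 2.65], [-2.68, 2.68]. Speed limits (rad/s): [2.57, 2.57, 3.01, 3.14, 3.14, 3.14].

## Interface

Orientations are given as a rotation vector (axis times angle).
In Python, from station import state, camera, hand_in, tip_extent gives the robot as it stands.
- The arm moves only by the shell command python3 -m handwheel 'ROWS' [FORCE]. ROWS is a JSON object of lists of equal length, an entry for each row: "hand": the finger opening in m, from 0 to 0.0854; "slide": the shift along the tool's x, y, z in m, a list of three; "yaw": the turn about the tool's z in rad. A call has 1 to 8 rows; each row is the pose to reach, as a shift and turn from the pose commanded when the call began, along the tool's axes at that moment; what a row does not reach only later rows make up. A row lasts 1/10 s, in which the tool goes at most 50 mm and 8.59 degrees, less where a joint would pass 70% of its speed; a pose out of reach is approached as far as the arm can. A call with a gripper value outside its range is refused whole. The fingers move at their own pace and stop on an object; FORCE is the grip in N (left out, the last holds). Time passes only in rows, so rows that repeat a pose let the fingers close. It gives the time, the measured TCP pose, the force, the opening and the grip force at its end, in the units of the state.
- state(): the state, without advancing time (a new reading comes with each control period).
- camera(name): name is "scene" or "top" or "wrist"; returns a dict with "image" (420x560x3 uint8, blue, green, red), "camera_matrix" (3x3 intrinsics, pixels), "T" (4x4, takes a point from camera to world coordinates). Camera axes: x right, y down, z forward; pixel columns grow to the right and rows downward; lengths in m; the calibration is good to about 2 mm. The wrist camera is an equidistant fisheye: a pixel r from the principal point sees the ray r / f radians off the axis. A picture is of the moment at which its call begins. There is no depth.
- hand_in(): hands the job in; it is judged then, once.
The state is a dict: "time": time; "joint_positions": joint angles; "qvel": joint speeds; "joint_efforts": joint torques, N m; "tool_pos": TCP position; "orientation": TCP orientation; "force": force on the tool from outside, world axes, zero at the start; "torque": the same for the moment, N m; "opening": opening from 0.0 (shut) to 1.0 (fully open); "grasp_force": force on a finger pad.
Only numpy, scipy, OpenCV 4.12 (cv2) and the standard library are available. Lean on these libraries where they do the work, as an engineer would, in place of code of your own. Each camera call takes 0.05 s, during which the arm holds its last target. There are 200 camera calls.

## Task

Put the tiered lunch carrier together on its round wooden stand, one piece at a time from the bottom up: the blue tier first, then the yellow, then the green, and the white lid with the black knob on top, each upright and fully seated in the one below and let go before the next is added. Leave the honey jar, the salt shaker and the small tin standing where they are.

Things in the scene. Friction and masses are not known exactly. Their poses are not given: they have to be found in the camera images.
- stand: Round stand fixed to the worktop: wood foot 90 mm in diameter and 8 mm high, with a steel seat ring of 62 mm outer and 54 mm inner diameter whose rim is 20 mm above the stand's underside. Origin: centre of its underside, z up. The blue tier's foot drops 10 mm into the ring; its origin then 10 mm above the stand's. Mind the microwave over the hob: 0.55 m up, front 0.54 m ahead of the base.
- blue_tier: Blue, tallest round open metal tier, steel rim. Outer diameter 60 mm, wall 3 mm, total height 55 mm, 100 g; starts upright on the hob (top 4 mm above the worktop). Origin: underside centre, z up. Lowest 10 mm is a tapered foot (42 to 50 mm wide), above it the straight wall. Mouth 54 mm wide: the next piece's foot drops 10 mm in, its shoulder rests on the rim, its origin then 45 mm above this one's. Grip across the wall near the rim.
- yellow_tier: Yellow, middle round open metal tier, steel rim. Outer diameter 60 mm, wall 3 mm, total height 48 mm, 90 g; starts upright on the hob (top 4 mm above the worktop). Origin: underside centre, z up. Lowest 10 mm is a tapered foot (42 to 50 mm wide), above it the straight wall. Mouth 54 mm wide: the next piece's foot drops 10 mm in, its shoulder rests on the rim, its origin then 38 mm above this one's. Grip across the wall near the rim.
- green_tier: Green, lowest round open metal tier, steel rim. Outer diameter 60 mm, wall 3 mm, total height 41 mm, 80 g; starts upright on the hob (top 4 mm above the worktop). Origin: underside centre, z up. Lowest 10 mm is a tapered foot (42 to 50 mm wide), above it the straight wall. Mouth 54 mm wide: the next piece's foot drops 10 mm in, its shoulder rests on the rim, its origin then 31 mm above this one's. Grip across the wall near the rim.
- lid: White round lid with a black knob, 60 mm in diameter, 70 g; starts upright on the hob (top 4 mm above the worktop). Origin: underside centre, z up. Lowest 10 mm is a tapered foot (42 to 50 mm wide) that drops into a 54 mm mouth; rim disc from 10 to 18 mm, knob (22 mm wide, the place to grip) from 18 to 42 mm above the origin.
- honey_jar: Bystander on the worktop: honey jar with a dark lid, 65 mm in diameter, 86 mm high. Origin: centre of its underside.
- salt_shaker: Bystander on the worktop: glass salt shaker with a grey top, 44 mm in diameter, 90 mm high. Origin: centre of its underside.
- small_tin: Bystander on the worktop: small white and blue food tin, 57 mm in diameter, 72 mm high. Origin: centre of its underside.
Things that resemble listed ones, but are neither listed nor needed, are in the scene too. What is shaped like the green_tier but purple is not meant.

How it is judged:
By the outcome, as a careful person would: the job done as asked, in the order asked, and still so for the second after the job is handed in, with the robot touching nothing.
It also fails if it takes over 126 s, if anything falls off the work surface, if the arm or the gripper's body presses on something with over 40 N, if the wrist force passes 120 N, or if a joint passes its speed limit or range.

## Working session

There is one attempt and no reset: what is moved stays moved. The work goes in short steps, Python scripts to look and compute and a shell command to move; the robot and the scene stay as the last step left them, time stands still between calls to the robot, and variables do not carry over. Pictures are saved under pics/ and viewed, at most 14 in all, crops included, and the job is handed in when it is done.

```bash
mkdir -p pics; ls
python3 - <<'E'
from station import *
import cv2
s=state();print(s)
for n in("top","scene"):
    c=camera(n);cv2.imwrite(f"pics/{n}0.png",c["image"]);print(n,c["camera_matrix"].tolist(),c["T"].round(4).tolist() if hasattr(c["T"],'round') else c["T"])
E
```

```text
pics
{'time': 0.0, 'joint_positions': array([-1.24110054e+00,  2.21261870e-01,  1.52763066e+00,  2.48331690e-05,
        1.39472296e+00, -1.26116474e-01]), 'qvel': array([ 0.00044868,  0.0005063 ,  0.00157432, -0.00226083,  0.00069923,
       -0.00035358]), 'joint_efforts': array([ 1.43261514e-03, -4.96888340e+01, -3.89395344e+01,  2.13476545e-05,
        1.09700576e-02, -4.43923298e-06]), 'tool_pos': array([ 0.27491811, -0.56061912,  0.24116675]), 'orientation': array([-3.05839494e+00, -7.09344166e-01,  2.84492193e-04]), 'force': array([-0.31805689, -0.10351007,  0.53430937]), 'torque': array([-0.00351803,  0.04050892, -0.01506189]), 'grasp_force': 0.0, 'opening': 0.9974374893818815}
top [[407.7650051700891, 0.0, 267.7224201600636], [0.0, 407.7650051700891, 206.3324846225897], [0.0, 0.0, 1.0]] [[-0.0244, -0.9883, 0.1505, 0.3604], [-0.9997, 0.0227, -0.0131, -0.0298], [0.0095, -0.1508, -0.9885, 1.0929], [0.0, 0.0, 0.0, 1.0]]
scene [[481.4917503996226, 0.0, 284.32188938318535], [0.0, 481.4917503996226, 213.4803119086], [0.0, 0.0, 1.0]] [[0.7665, -0.3319, 0.5498, -0.3279], [-0.6422, -0.4081, 0.6489, -1.0293], [0.009, -0.8504, -0.526, 0.8648], [0.0, 0.0, 0.0, 1.0]]
```

View pics/top0.png

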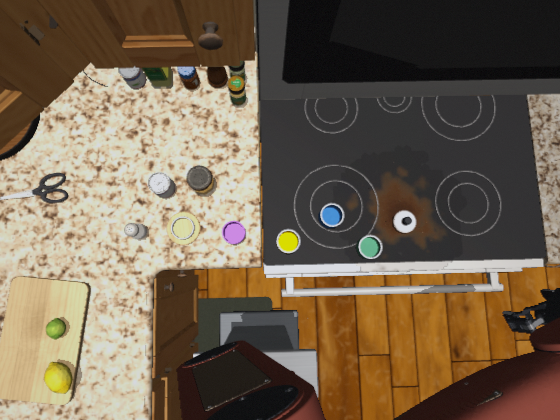

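View pics/scene0.png

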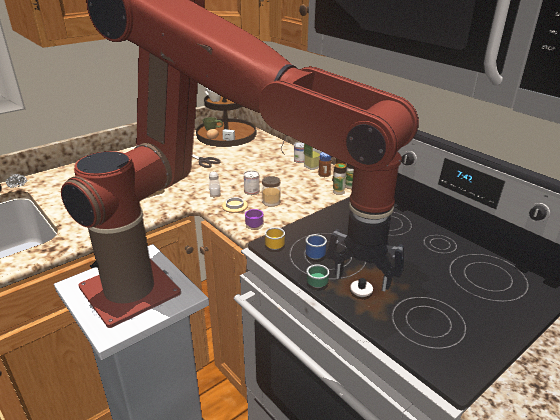

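The top view shows blue at (332,215), yellow (288,241), green (370,247), lid (405,221) and the stand ring (184,230). The lookalike is a purple tier at (234,233). The bystanders are salt (136,230), tin (161,184) and honey jar (200,180). What could be mistaken: green (370,247) for purple (234,233), and the stand ring (184,230) for the yellow tier (288,241). I'll check with one close crop.

```bash
cat > h.py <<'E'
import numpy as np,cv2
from station import *
from scipy.spatial.transform import Rotation as R
def top_xy(c,u,v,z):
    K,T=c["camera_matrix"],c["T"];d=T[:3,:3]@np.linalg.solve(K,[u,v,1.]);o=T[:3,3]
    return (o+d*(z-o[2])/d[2])[:2]
def proj(c,p):
    K,T=c["camera_matrix"],c["T"];q=(np.asarray(p)-T[:3,3])@T[:3,:3];q=q@K.T;return q[:,:2]/q[:,2:]
def circ(x,y,z,r):
    a=np.linspace(0,2*np.pi,72);return np.c_[x+r*np.cos(a),y+r*np.sin(a),0*a+z]
def rel(x,y,z):
    """slide in tool axes from the current measured pose to world target of TCP"""
    s=state();Rm=R.from_rotvec(s["orientation"]).as_matrix()
    return (Rm.T@(np.array([x,y,z])-s["tool_pos"])).round(4)
E
python3 - <<'E'
from h import *
c=camera("top");im=c["image"]
g={"blue":(332,215,.059),"yellow":(288,241,.052),"green":(370,247,.045),"lid":(405,221,.022),"stand":(184,230,.02),"purple":(234,233,.041),"salt":(136,230,.09),"tin":(161,184,.072),"honey":(200,180,.086)}
big=cv2.resize(im[160:270,115:435],None,fx=2.5,fy=2.5,interpolation=cv2.INTER_CUBIC)
for n,(u,v,z) in g.items():
    x,y=top_xy(c,u,v,z);print(n,x.round(4),y.round(4))
    r={"salt":.022,"tin":.0285,"honey":.0325,"stand":.031}.get(n,.03)
    p=(proj(c,circ(x,y,z,r))-[115,160])*2.5+.75
    cv2.polylines(big,[p.round().astype(int)],True,(0,0,255),1)
cv2.imwrite("pics/crop.png",big)
E
```

```text
blue 0.4917 -0.2074
yellow 0.4284 -0.0931
green 0.4084 -0.3035
lid 0.4758 -0.4068
stand 0.4659 0.178
purple 0.453 0.0451
salt 0.4618 0.2822
tin 0.5797 0.2271
honey 0.5848 0.1258
```

View pics/crop.png

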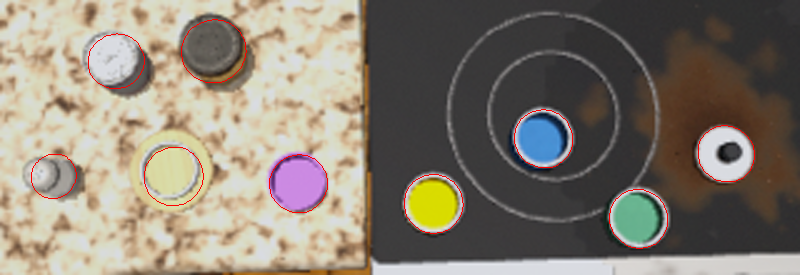

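```bash
python3 - <<'E'
from h import *
print(tip_extent if not callable(tip_extent) else tip_extent())
c=camera("top");im=c["image"].astype(int)
hsv=cv2.cvtColor(c["image"],cv2.COLOR_BGR2HSV)
# fit x,y of rim circle by maximising gradient along projected outer circle
gray=cv2.GaussianBlur(c["image"],(3,3),0).astype(np.float32)
G=sum(np.hypot(cv2.Sobel(gray[...,k],5,1,0),cv2.Sobel(gray[...,k],5,0,1)) for k in range(3))
def fit(x,y,cs):
    best=None
    for dx in np.arange(-.007,.0071,.0005):
        for dy in np.arange(-.007,.0071,.0005):
            s=0
            for z,r in cs:
                p=proj(c,circ(x+dx,y+dy,z,r)).astype(np.float32)
                s+=cv2.remap(G,p[None,:,0],p[None,:,1],cv2.INTER_LINEAR).clip(0,400).mean()
            if best is None or s>best[0]: best=(s,x+dx,y+dy)
    return np.round(best,4)
for n,a in {"blue":(.4917,-.2074,[(.059,.03),(.059,.027)]),"yellow":(.4284,-.0931,[(.052,.03),(.052,.027)]),"green":(.4084,-.3035,[(.045,.03),(.045,.027)]),"lid":(.4758,-.4068,[(.022,.03)]),"stand":(.468,.18,[(.02,.031),(.02,.027)]),"foot":(.468,.18,[(.008,.045)])}.items():
    print(n,fit(*a))
E
python3 -m handwheel '{"hand":[0.085,0.085,0.085,0.085,0.085,0.085,0.085,0.085],"slide":[[0,0,0],[0,0,0],[0,0,0],[0,0,0],[0,0,0],[0,0,0],[0,0,0],[0,0,0]],"yaw":[0.11,0.23,0.34,0.456,0.456,0.456,0.456,0.456]}' 40
```

```text
0.011
blue [ 8.000e+02  4.887e-01 -2.074e-01]
yellow [ 8.000e+02  4.254e-01 -9.060e-02]
green [ 7.950377e+02  4.079000e-01 -2.995000e-01]
lid [400.       0.4718  -0.4063]
stand [5.397911e+02 4.705000e-01 1.805000e-01]
foot [2.635631e+02 4.740000e-01 1.810000e-01]
time: 1.0
tool_pos: [0.2751, -0.5612, 0.2423]
orientation: [-3.142, -0.002, 0.0]
force: [0.3, 0.1, 0.4]
opening: 0.996
grasp_force: 0.0
```

```bash
python3 -m handwheel '{"hand":[0.085,0.085,0.085,0.085,0.085,0.085,0.085,0.085],"slide":[[0.025,-0.04,0],[0.05,-0.08,0],[0.075,-0.12,0],[0.1,-0.16,0],[0.125,-0.2,0.02],[0.15,-0.24,0.04],[0.17,-0.28,0.04],[0.19,-0.31,0.06]],"yaw":[0,0,0,0,0,0,0,0]}'
python3 -m handwheel '{"hand":[0.085,0.085,0.085,0.085,0.085],"slide":[[0.02,-0.04,0.02],[0.025,-0.044,0.02],[0.025,-0.044,0.02],[0.025,-0.044,0.02],[0.025,-0.044,0.02]],"yaw":[0,0,0,0,0]}'
cat >> h.py <<'E'
def wproj(c,p):
    K,T=c["camera_matrix"],c["T"];q=(np.asarray(p)-T[:3,3])@T[:3,:3]
    th=np.arctan2(np.hypot(q[:,0],q[:,1]),q[:,2]);ph=np.arctan2(q[:,1],q[:,0])
    return np.c_[K[0,2]+K[0,0]*th*np.cos(ph),K[1,2]+K[1,1]*th*np.sin(ph)]
def grad(im):
    g=cv2.GaussianBlur(im,(3,3),0).astype(np.float32)
    return sum(np.hypot(cv2.Sobel(g[...,k],5,1,0),cv2.Sobel(g[...,k],5,0,1)) for k in range(3))
def fit(c,x,y,cs,pj=proj,w=.008):
    G=grad(c["image"]);best=None
    for dx in np.arange(-w,w+1e-6,.0005):
        for dy in np.arange(-w,w+1e-6,.0005):
            s=0
            for z,r in cs:
                p=pj(c,circ(x+dx,y+dy,z,r)).astype(np.float32)
                s+=np.sqrt(cv2.remap(G,p[None,:,0],p[None,:,1],cv2.INTER_LINEAR)).mean()
            if best is None or s>best[0]: best=(s,x+dx,y+dy)
    return np.round(best,4)
OBJ={"blue":(.4917,-.2074,[(.059,.03),(.059,.027)]),"yellow":(.4284,-.0931,[(.052,.03),(.052,.027)]),"green":(.4084,-.3035,[(.045,.03),(.045,.027)]),"lid":(.4738,-.4068,[(.022,.03)]),"stand":(.468,.18,[(.02,.031),(.02,.027)])}
E
python3 - <<'E'
from h import *
c=camera("top")
for n,a in OBJ.items(): print(n,fit(c,*a))
w=camera("wrist");im=w["image"].copy()
for n in OBJ:
    x,y,cs=OBJ[n]
    f=fit(w,x,y,cs,wproj);print("wrist",n,f)
    cv2.polylines(im,[wproj(w,circ(f[1],f[2],*cs[0])).round().astype(int)],True,(0,0,255),1)
cv2.imwrite("pics/w1.png",im);print(w["T"].round(3).tolist())
E
```

```text
time: 1.8
tool_pos: [0.4671, -0.2496, 0.1841]
orientation: [3.139, 0.003, 0.006]
force: [0.4, -0.2, 0.3]
opening: 0.993
grasp_force: 0.0
time: 2.3
tool_pos: [0.4902, -0.2089, 0.1633]
orientation: [3.14, -0.002, 0.002]
force: [0.7, 0.6, 0.0]
opening: 0.997
grasp_force: 0.0
blue [36.9135  0.4902 -0.2074]
yellow [58.5345  0.4274 -0.0901]
green [45.1298  0.4104 -0.2995]
lid [14.6637  0.4813 -0.4078]
stand [32.7264  0.4705  0.1805]
wrist blue [57.9615  0.4927 -0.2064]
wrist yellow [47.6459  0.4289 -0.0916]
wrist green [48.5632  0.4094 -0.303 ]
wrist lid [35.7303  0.4758 -0.4043]
wrist stand [0.    0.46  0.172]
[[-0.004, -0.962, -0.274, 0.559], [-1.0, 0.004, 0.0, -0.208], [0.001, 0.274, -0.962, 0.295], [0.0, 0.0, 0.0, 1.0]]
```

View pics/w1.png

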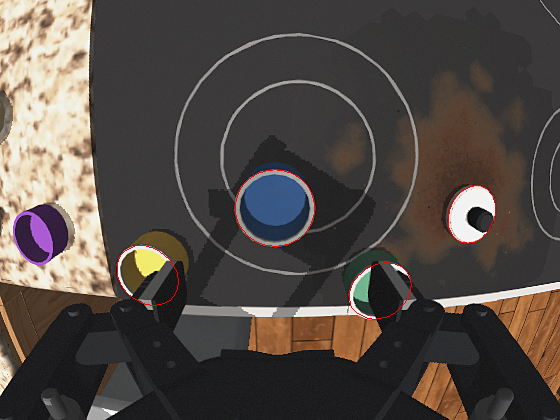

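The wrist view shows blue's rim at (275,207), matched by the fit. Yellow is at (148,273), green at (380,289), the lid at (472,214) and purple at the far left. Next I pick up the blue tier.

```bash
python3 -m handwheel '{"hand":[0.085,0.085,0.085,0.085,0.085,0.085],"slide":[[0.002,0,0.04],[0.002,0,0.08],[0.002,0,0.105],[0.002,0,0.118],[0.002,0,0.122],[0.002,0,0.122]],"yaw":[0,0,0,0,0,0]}'
python3 -m handwheel '{"hand":[0.075,0.065,0.055,0.05,0.05,0.05,0.05,0.05],"slide":[[0,0,0],[0,0,0],[0,0,0],[0,0,0],[0,0,0],[0,0,0],[0,0,0],[0,0,0]],"yaw":[0,0,0,0,0,0,0,0]}' 40
python3 -c "from station import *;print(tip_extent)"
```

```text
time: 3.0
tool_pos: [0.4925, -0.2079, 0.0408]
orientation: [3.141, -0.001, 0.001]
force: [0.1, -0.4, 0.7]
opening: 0.992
grasp_force: 0.0
time: 3.8
tool_pos: [0.4934, -0.2079, 0.0419]
orientation: [3.14, -0.0, 0.004]
force: [-0.5, 0.3, 6.7]
opening: 0.679
grasp_force: 44.1
0.011
```

```bash
python3 -m handwheel '{"hand":[0.05,0.05,0.05,0.05,0.05,0.05,0.05,0.05],"slide":[[0,0,-0.02],[0,0,-0.05],[0,0,-0.09],[0,-0.04,-0.12],[0,-0.08,-0.12],[-0.01,-0.12,-0.12],[-0.02,-0.165,-0.12],[-0.02,-0.21,-0.12]],"yaw":[0,0,0,0,0,0,0,0]}'
python3 -m handwheel '{"hand":[0.05,0.05,0.05,0.05],"slide":[[0,-0.04,0],[0,-0.07,0],[0,-0.07,0],[0,-0.07,0]],"yaw":[0,0,0,0]}'
python3 - <<'E'
from h import *
w=camera("wrist");im=w["image"].copy()
x,y,cs=.4705,.1805,OBJ["stand"][2]
for cc in (cs,[(.008,.045)]):
    f=fit(w,x,y,cc,wproj,.012);print(f)
    for q in cc: cv2.polylines(im,[wproj(w,circ(f[1],f[2],*q)).round().astype(int)],True,(0,0,255),1)
cv2.imwrite("pics/w2.png",im);print(state()["tool_pos"])
E
```

```text
time: 4.6
tool_pos: [0.4708, 0.0043, 0.1603]
orientation: [-3.142, 0.002, 0.001]
force: [1.3, 0.9, -0.9]
opening: 0.672
grasp_force: 43.4
time: 5.0
tool_pos: [0.472, 0.0732, 0.1603]
orientation: [3.141, 0.003, -0.0]
force: [0.1, -0.3, -1.1]
opening: 0.674
grasp_force: 43.5
[53.661  0.476  0.181]
[20.5768  0.4735  0.1845]
[0.47211752 0.07246593 0.16027205]
```

View pics/w2.png

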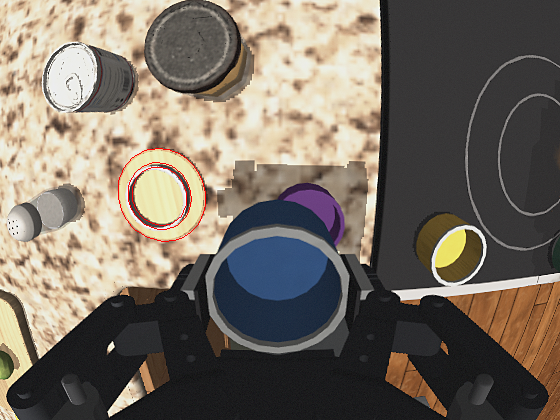

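The stand's foot shows at (162,195) and its ring at about (160,197), both clear of salt, tin and honey. I'll fit all its circles jointly.

Run:
```python
from h import *
w=camera("wrist");t=camera("top")
A=[(.02,.031),(.02,.027),(.008,.045)]
for c,p in((w,wproj),(t,proj)):
    print(fit(c,.472,.182,A,p,.008),fit(c,.472,.182,A+[(0,.045)],p,.008),fit(c,.472,.182,A[:1],p),fit(c,.472,.182,A[1:2],p))
b=fit(w,.472,.0725,[(.160+.019,.03),(.179,.027)],wproj,.01);print("held blue",b)
im=w["image"].copy()
big=cv2.resize(im[140:250,110:220],None,fx=5,fy=5,interpolation=cv2.INTER_CUBIC)
f=fit(w,.472,.182,A,wproj)
for q in A: cv2.polylines(big,[((wproj(w,circ(f[1],f[2],*q))-[110,140])*5+2).round().astype(int)],True,(0,0,255),1)
cv2.imwrite("pics/w3.png",big)
```

```text
[71.5754  0.4735  0.1845] [88.4933  0.4735  0.185 ] [28.2674  0.4755  0.181 ] [31.321  0.477  0.178]
[48.9196  0.464   0.187 ] [61.5507  0.464   0.186 ] [18.2255  0.464   0.1855] [18.6598  0.464   0.188 ]
held blue [42.1829  0.472   0.073 ]
```

View pics/w3.png

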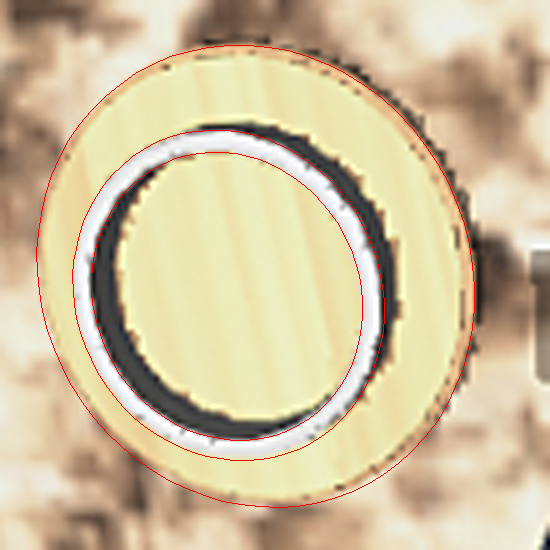

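```bash
python3 -m handwheel '{"hand":[0.05,0.05,0.05,0.05,0.05,0.05,0.05,0.05],"slide":[[0.0015,-0.045,0],[0.0015,-0.085,0],[0.0015,-0.1115,0],[0.0015,-0.1115,0.03],[0.0015,-0.1115,0.065],[0.0015,-0.1115,0.09],[0.0015,-0.1115,0.094],[0.0015,-0.1115,0.094]],"yaw":[0,0,0,0,0,0,0,0]}'
python3 - <<'E'
from h import *
w=camera("wrist");im=w["image"].copy();s=state();print(s["tool_pos"],s["force"])
x,y,z=s["tool_pos"]
print(fit(w,.4735,.1845,[(.008,.045)],wproj,.006),fit(w,x,y,[(z+.019,.03),(z+.019,.027)],wproj,.006))
for q in [(.02,.031),(.008,.045)]: cv2.polylines(im,[wproj(w,circ(.4735,.1845,*q)).round().astype(int)],True,(0,0,255),1)
cv2.imwrite("pics/w4.png",im)
E
```

```text
time: 5.95
tool_pos: [0.4735, 0.1833, 0.0658]
orientation: [3.141, -0.003, -0.003]
force: [1.0, -1.1, 0.2]
opening: 0.675
grasp_force: 43.6
[0.47459091 0.18367604 0.06709462] [-0.14626656  0.43149769 -0.05842818]
[14.432   0.4735  0.185 ] [35.0974  0.4746  0.1852]
```

View pics/w4.png

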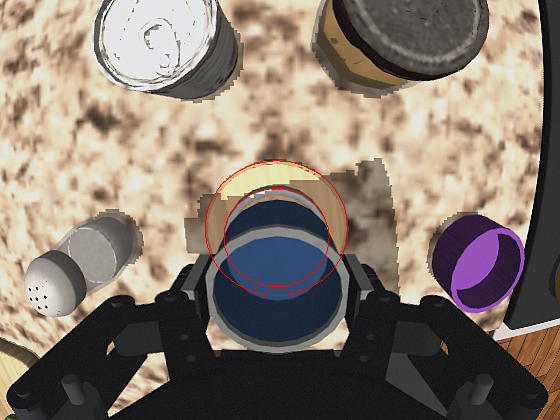

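The stand's circles project as predicted around (277,227), and blue hangs centred above them. Lowering now.

```bash
python3 -m handwheel '{"hand":[0.05,0.05,0.05,0.05,0.05,0.05],"slide":[[-0.0005,0,0.005],[-0.0005,0,0.01],[-0.0005,0,0.014],[-0.0005,0,0.017],[-0.0005,0,0.0185],[-0.0005,0,0.0185]],"yaw":[0,0,0,0,0,0]}'
```

```text
time: 6.6
tool_pos: [0.4733, 0.1844, 0.048]
orientation: [3.142, -0.0, -0.0]
force: [-0.8, 0.2, 0.1]
opening: 0.674
grasp_force: 43.8
```

```bash
python3 -m handwheel '{"hand":[0.05,0.05,0.05],"slide":[[0,0,0.001],[0,0,0.002],[0,0,0.002]],"yaw":[0,0,0]}'
python3 -m handwheel '{"hand":[0.06,0.065,0.075,0.085,0.085,0.085],"slide":[[0,0,0],[0,0,0],[0,0,0],[0,0,0],[0,0,0],[0,0,0]],"yaw":[0,0,0,0,0,0]}'
python3 -m handwheel '{"hand":[0.085,0.085,0.085,0.085,0.085,0.085,0.085,0.085],"slide":[[0,0,-0.02],[0,0,-0.06],[0,0,-0.1],[0,0.04,-0.125],[-0.01,0.08,-0.125],[-0.02,0.12,-0.125],[-0.03,0.16,-0.125],[-0.03,0.16,-0.125]],"yaw":[0,0,0,0,0,0,0,0]}'
python3 - <<'E'
from h import *
w=camera("wrist");s=state();print(s["tool_pos"])
f=fit(w,.4735,.1845,[(.065,.03),(.065,.027)],wproj,.012);print(f)
print("yellow",fit(w,*OBJ["yellow"],wproj,.01))
im=w["image"].copy()
for z,r in [(.065,.03),(.065,.027)]: cv2.polylines(im,[wproj(w,circ(f[1],f[2],z,r)).round().astype(int)],True,(0,0,255),1)
cv2.imwrite("pics/w5.png",im)
E
```

```text
time: 6.9
tool_pos: [0.4734, 0.1844, 0.0479]
orientation: [3.141, 0.0, -0.001]
force: [-9.2, -2.4, 19.1]
opening: 0.669
grasp_force: 46.1
time: 7.5
tool_pos: [0.4732, 0.1843, 0.0456]
orientation: [3.142, -0.0, -0.0]
force: [0.5, 0.8, -0.4]
opening: 0.989
grasp_force: 0.0
time: 8.3
tool_pos: [0.4423, 0.0206, 0.1708]
orientation: [3.14, -0.007, -0.0]
force: [0.9, 0.5, 0.5]
opening: 0.997
grasp_force: 0.0
[0.44292906 0.02239573 0.17091869]
[63.125   0.4735  0.1855]
yellow [71.1346  0.4289 -0.0921]
```

View pics/w5.png

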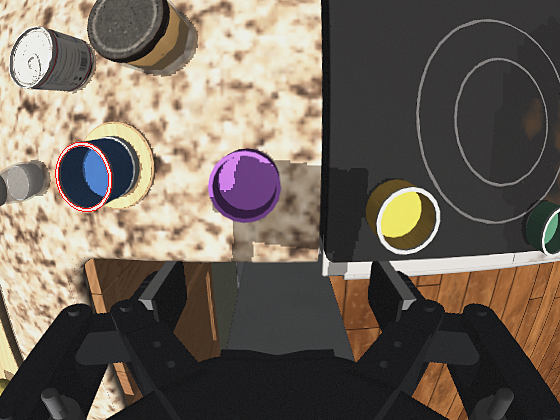

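Blue is seated with its rim at about (83,177), upright. Yellow next, with its rim at (407,220).

```bash
python3 -m handwheel '{"hand":[0.085,0.085,0.085,0.085,0.085,0.085],"slide":[[-0.005,0.045,0],[-0.01,0.09,0],[-0.014,0.115,0.03],[-0.014,0.115,0.06],[-0.014,0.115,0.06],[-0.014,0.115,0.06]],"yaw":[0,0,0,0,0,0]}'
python3 - <<'E'
from h import *
w=camera("wrist");print(state()["tool_pos"],fit(w,*OBJ["yellow"],wproj,.01))
E
```

```text
time: 8.95
tool_pos: [0.4291, -0.0897, 0.1107]
orientation: [-3.141, -0.001, 0.002]
force: [0.1, -0.0, 0.7]
opening: 0.996
grasp_force: 0.0
[ 0.43005757 -0.09001935  0.11178243] [53.3229  0.4289 -0.0921]
```

```bash
python3 -m handwheel '{"hand":[0.085,0.085,0.085,0.085,0.085],"slide":[[0,0.002,0.03],[0,0.002,0.06],[0,0.002,0.074],[0,0.002,0.078],[0,0.002,0.078]],"yaw":[0,0,0,0,0]}'
python3 -m handwheel '{"hand":[0.075,0.065,0.055,0.05,0.05,0.05,0.05],"slide":[[0,0,0],[0,0,0],[0,0,0],[0,0,0],[0,0,0],[0,0,0],[0,0,0]],"yaw":[0,0,0,0,0,0,0]}' 40
python3 -m handwheel '{"hand":[0.05,0.05,0.05,0.05,0.05,0.05,0.05,0.05],"slide":[[0,0,-0.02],[0,0,-0.05],[0,0,-0.09],[0.005,-0.03,-0.12],[0.01,-0.07,-0.13],[0.02,-0.115,-0.13],[0.035,-0.16,-0.13],[0.0445,-0.2,-0.13]],"yaw":[0,0,0,0,0,0,0,0]}'
python3 -m handwheel '{"hand":[0.05,0.05,0.05,0.05],"slide":[[0,-0.04,0],[0,-0.0765,0],[0,-0.0765,0],[0,-0.0765,0]],"yaw":[0,0,0,0]}'
cat > chk.py <<'E'
import sys
from h import *
def chk(zr,dz,name):
    w=camera("wrist");s=state();x,y,z=s["tool_pos"];print(s["tool_pos"].round(4))
    a=fit(w,.4735,.185,[(zr,.03)],wproj,.008);b=fit(w,x,y,[(z+dz,.03),(z+dz,.027)],wproj,.006)
    print("lower",a,"held",b);im=w["image"].copy()
    cv2.polylines(im,[wproj(w,circ(.4735,.185,zr,.03)).round().astype(int)],True,(0,0,255),1)
    cv2.polylines(im,[wproj(w,circ(b[1],b[2],z+dz,.03)).round().astype(int)],True,(0,255,0),1)
    cv2.imwrite(name,im)
chk(float(sys.argv[1]),float(sys.argv[2]),sys.argv[3])
E
python3 chk.py .065 .019 pics/w6.png
```

```text
time: 9.5
tool_pos: [0.4302, -0.0924, 0.0338]
orientation: [3.141, 0.002, 0.002]
force: [-0.2, -0.1, -0.3]
opening: 0.997
grasp_force: 0.0
time: 10.2
tool_pos: [0.4304, -0.0931, 0.0342]
orientation: [3.141, -0.0, 0.004]
force: [-0.0, 0.7, 7.2]
opening: 0.673
grasp_force: 43.4
time: 11.0
tool_pos: [0.4743, 0.1093, 0.1635]
orientation: [-3.141, 0.0, -0.003]
force: [-0.6, -0.0, -1.0]
opening: 0.677
grasp_force: 43.7
time: 11.4
tool_pos: [0.4733, 0.1842, 0.1626]
orientation: [3.141, 0.003, -0.001]
force: [-0.3, -1.4, -1.8]
opening: 0.676
grasp_force: 43.8
[0.4735 0.1834 0.1627]
lower [16.4396  0.4735  0.185 ] held [41.3048  0.4725  0.1849]
```

View pics/w6.png

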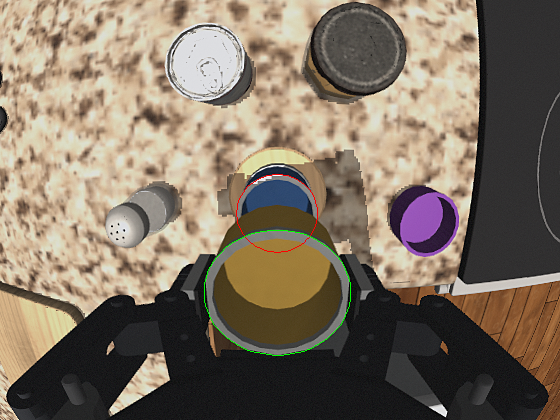

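Yellow's rim (278,293) hangs over blue's rim (277,213), aligned to about 1 mm. Lowering.

```bash
python3 -m handwheel '{"hand":[0.05,0.05,0.05,0.05,0.05,0.05,0.05,0.05],"slide":[[0.0005,0,0.03],[0.0005,0,0.055],[0.0005,0,0.063],[0.0005,0,0.068],[0.0005,0,0.072],[0.0005,0,0.076],[0.0005,0,0.0785],[0.0005,0,0.0785]],"yaw":[0,0,0,0,0,0,0,0]}'
python3 -m handwheel '{"hand":[0.05,0.05],"slide":[[0,0,0.0005],[0,0,0.001]],"yaw":[0,0]}'
```

```text
time: 12.25
tool_pos: [0.4751, 0.1839, 0.0853]
orientation: [-3.141, 0.0, -0.003]
force: [0.2, -0.4, 1.7]
opening: 0.675
grasp_force: 44.2
time: 12.45
tool_pos: [0.4752, 0.1839, 0.0852]
orientation: [3.142, 0.0, 0.003]
force: [-5.4, -3.0, 12.7]
opening: 0.677
grasp_force: 45.4
```

Contact is at the expected height, so I release and go to green.

```bash
python3 -m handwheel '{"hand":[0.06,0.065,0.075,0.085,0.085,0.085],"slide":[[0,0,0],[0,0,0],[0,0,0],[0,0,0],[0,0,0],[0,0,0]],"yaw":[0,0,0,0,0,0]}'
python3 -m handwheel '{"hand":[0.085,0.085,0.085,0.085,0.085,0.085,0.085,0.085],"slide":[[0,0,-0.02],[0,0,-0.06],[0,0,-0.1],[0,0.04,-0.1],[-0.005,0.08,-0.1],[-0.01,0.125,-0.1],[-0.015,0.17,-0.1],[-0.02,0.215,-0.1]],"yaw":[0,0,0,0,0,0,0,0]}'
python3 - <<'E'
from h import *
w=camera("wrist");print(state()["tool_pos"],"yel",fit(w,.4735,.185,[(.103,.03),(.103,.027)],wproj,.01))
c=camera("top")
for k in(.103,):print("top",fit(c,.472,.182,[(k,.03),(k,.027)]))
E
python3 -m handwheel '{"hand":[0.085,0.085,0.085,0.085,0.085,0.085,0.085,0.085],"slide":[[-0.005,0.045,0],[-0.01,0.09,0],[-0.015,0.135,0],[-0.02,0.18,0.03],[-0.03,0.22,0.05],[-0.04,0.26,0.07],[-0.046,0.271,0.075],[-0.046,0.271,0.075]],"yaw":[0,0,0,0,0,0,0,0]}'
python3 - <<'E'
from h import *
w=camera("wrist");print(state()["tool_pos"],fit(w,*OBJ["green"],wproj,.01))
E
```

```text
time: 13.05
tool_pos: [0.4742, 0.1838, 0.0832]
orientation: [3.142, -0.0, -0.0]
force: [0.9, 0.2, 1.0]
opening: 0.996
grasp_force: 0.0
time: 13.85
tool_pos: [0.4538, -0.0327, 0.1835]
orientation: [3.141, 0.001, 0.001]
force: [1.0, 1.3, -0.6]
opening: 0.992
grasp_force: 0.0
[ 0.45334706 -0.038796    0.18351584] yel [60.5308  0.4745  0.1855]
top [56.7561  0.473   0.1805]
time: 14.75
tool_pos: [0.4071, -0.3024, 0.1071]
orientation: [-3.139, 0.005, 0.003]
force: [-0.1, 0.5, -0.7]
opening: 0.999
grasp_force: 0.0
[ 0.40802948 -0.30160933  0.10796937] [56.443   0.4094 -0.303 ]
```

```bash
python3 -m handwheel '{"hand":[0.085,0.085,0.085,0.085,0.085],"slide":[[0.0015,0.001,0.03],[0.0015,0.001,0.06],[0.0015,0.001,0.076],[0.0015,0.001,0.08],[0.0015,0.001,0.08]],"yaw":[0,0,0,0,0]}'
python3 -m handwheel '{"hand":[0.075,0.065,0.055,0.05,0.05,0.05,0.05],"slide":[[0,0,0],[0,0,0],[0,0,0],[0,0,0],[0,0,0],[0,0,0],[0,0,0]],"yaw":[0,0,0,0,0,0,0]}' 40
python3 -m handwheel '{"hand":[0.05,0.05,0.05,0.05,0.05,0.05,0.05,0.05],"slide":[[0,0,-0.02],[0,0,-0.06],[0,0,-0.1],[0.01,-0.03,-0.13],[0.02,-0.07,-0.16],[0.03,-0.115,-0.17],[0.04,-0.16,-0.17],[0.045,-0.205,-0.17]],"yaw":[0,0,0,0,0,0,0,0]}'
python3 -m handwheel '{"hand":[0.05,0.05,0.05,0.05,0.05,0.05,0.05,0.05],"slide":[[0.005,-0.045,0],[0.01,-0.09,0],[0.015,-0.135,0],[0.02,-0.18,0],[0.02,-0.225,0],[0.02,-0.27,0],[0.02,-0.283,0],[0.02,-0.283,0]],"yaw":[0,0,0,0,0,0,0,0]}'
python3 chk.py .103 .019 pics/w7.png
```

```text
time: 15.3
tool_pos: [0.4105, -0.302, 0.0288]
orientation: [-3.141, -0.002, -0.0]
force: [0.3, -0.1, 1.0]
opening: 0.998
grasp_force: 0.0
time: 16.0
tool_pos: [0.4107, -0.304, 0.03]
orientation: [3.14, -0.001, 0.003]
force: [0.5, 2.6, 6.9]
opening: 0.678
grasp_force: 43.1
time: 16.8
tool_pos: [0.4555, -0.0969, 0.1998]
orientation: [3.141, -0.002, 0.005]
force: [0.9, 0.5, -1.3]
opening: 0.678
grasp_force: 43.6
time: 17.6
tool_pos: [0.4744, 0.1864, 0.1985]
orientation: [-3.141, -0.005, -0.0]
force: [0.7, -0.9, -0.5]
opening: 0.678
grasp_force: 43.6
[0.4746 0.185  0.1984]
lower [16.4042  0.4745  0.1845] held [33.5826  0.4751  0.1885]
```

View pics/w7.png

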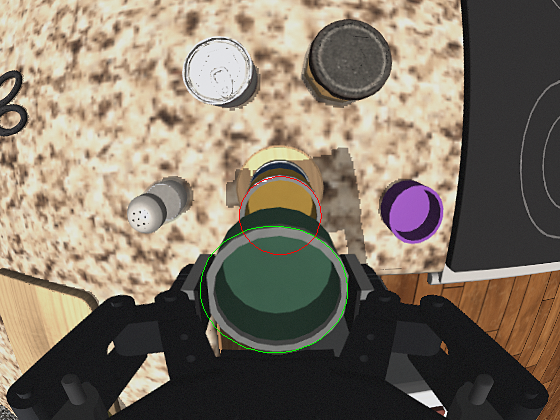

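Green's rim (278,290) is centred above yellow's (281,215). Lowering.

```bash
python3 -m handwheel '{"hand":[0.05,0.05,0.05,0.05,0.05,0.05,0.05,0.05],"slide":[[0,0,0.03],[0,0,0.055],[0,0,0.064],[0,0,0.069],[0,0,0.073],[0,0,0.077],[0,0,0.08],[0,0,0.08]],"yaw":[0,0,0,0,0,0,0,0]}'
python3 -m handwheel '{"hand":[0.05,0.05],"slide":[[0,0,0.0005],[0,0,0.001]],"yaw":[0,0]}'
```

```text
time: 18.45
tool_pos: [0.4755, 0.1849, 0.1191]
orientation: [-3.141, 0.0, -0.003]
force: [-1.3, 0.8, -0.7]
opening: 0.681
grasp_force: 43.6
time: 18.65
tool_pos: [0.4757, 0.1849, 0.1189]
orientation: [3.142, 0.0, 0.003]
force: [-1.9, -1.9, 9.8]
opening: 0.678
grasp_force: 44.8
```

```bash
python3 -m handwheel '{"hand":[0.06,0.065,0.075,0.085,0.085,0.085],"slide":[[0,0,0],[0,0,0],[0,0,0],[0,0,0],[0,0,0],[0,0,0]],"yaw":[0,0,0,0,0,0]}'
python3 -m handwheel '{"hand":[0.085,0.085,0.085,0.085,0.085,0.085,0.085,0.085],"slide":[[0,0,-0.02],[0,0,-0.06],[0,0,-0.09],[0,0.04,-0.09],[0,0.085,-0.09],[0,0.13,-0.09],[0,0.175,-0.09],[0,0.22,-0.09]],"yaw":[0,0,0,0,0,0,0,0]}'
python3 - <<'E'
from h import *
w=camera("wrist");print(state()["tool_pos"],"gr",fit(w,.4745,.185,[(.134,.03),(.134,.027)],wproj,.01))
E
python3 -m handwheel '{"hand":[0.085,0.085,0.085,0.085,0.085,0.085,0.085,0.085],"slide":[[0,0.045,0],[0,0.09,0],[0,0.135,0],[0,0.18,0.03],[0,0.225,0.05],[0,0.27,0.07],[0,0.315,0.09],[0,0.36,0.1]],"yaw":[0,0,0,0,0,0,0,0]}'
python3 -m handwheel '{"hand":[0.06,0.05,0.045,0.045,0.045],"slide":[[0,0.009,0],[0,0.009,0],[0,0.009,0],[0,0.009,0],[0,0.009,0]],"yaw":[0,0,0,0,0]}'
python3 - <<'E'
from h import *
w=camera("wrist");print(state()["tool_pos"])
f=fit(w,.4758,-.4043,[(.022,.03)],wproj,.01);print(f,fit(w,.4758,-.4043,[(.046,.011)],wproj,.01))
im=w["image"]
for z,r in [(.022,.03),(.046,.011)]: cv2.polylines(im,[wproj(w,circ(f[1],f[2],z,r)).round().astype(int)],True,(0,0,255),1)
cv2.imwrite("pics/w8.png",im)
E
```

```text
time: 19.25
tool_pos: [0.4747, 0.1848, 0.1172]
orientation: [3.142, -0.0, -0.0]
force: [-0.2, 0.3, -0.3]
opening: 0.994
grasp_force: 0.0
time: 20.05
tool_pos: [0.4745, -0.0368, 0.2075]
orientation: [3.142, 0.0, 0.001]
force: [0.4, -0.1, 0.0]
opening: 0.989
grasp_force: 0.0
[ 0.47458046 -0.04300989  0.20761442] gr [54.1704  0.4745  0.1865]
time: 20.9
tool_pos: [0.4737, -0.396, 0.1049]
orientation: [-3.139, 0.001, 0.003]
force: [0.5, -0.8, 1.1]
opening: 0.995
grasp_force: 0.0
time: 21.4
tool_pos: [0.4753, -0.4029, 0.1081]
orientation: [3.141, 0.002, 0.001]
force: [0.3, -0.8, 0.2]
opening: 0.523
grasp_force: 0.0
[ 0.47527397 -0.40307189  0.10804516]
[37.328   0.4763 -0.4053] [30.8561  0.4773 -0.4053]
```

View pics/w8.png

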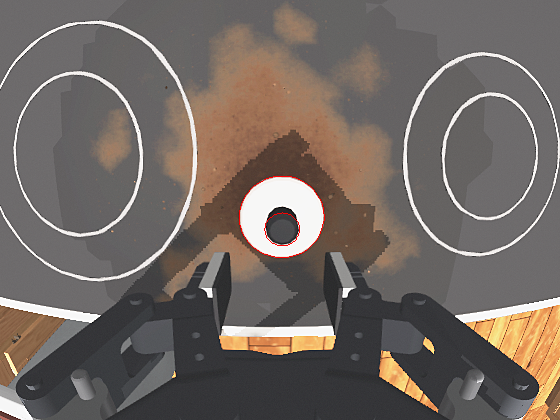

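The lid rim is at (282,217) and the knob at (282,228), between the fingers. Gripping the knob.

```bash
python3 -m handwheel '{"hand":[0.045,0.045,0.045,0.045,0.045],"slide":[[0.001,0.002,0.03],[0.001,0.002,0.055],[0.001,0.002,0.067],[0.001,0.002,0.071],[0.001,0.002,0.071]],"yaw":[0,0,0,0,0]}'
python3 -m handwheel '{"hand":[0.035,0.025,0.015,0.012,0.012,0.012,0.012],"slide":[[0,0,0],[0,0,0],[0,0,0],[0,0,0],[0,0,0],[0,0,0],[0,0,0]],"yaw":[0,0,0,0,0,0,0]}' 40
```

```text
time: 21.95
tool_pos: [0.4758, -0.406, 0.0364]
orientation: [-3.141, -0.0, 0.0]
force: [0.2, -0.9, -0.3]
opening: 0.528
grasp_force: 0.0
time: 22.65
tool_pos: [0.4765, -0.4071, 0.0379]
orientation: [3.14, -0.0, 0.003]
force: [0.2, 0.6, 6.1]
opening: 0.239
grasp_force: 39.5
```

```bash
python3 -m handwheel '{"hand":[0.012,0.012,0.012,0.012,0.012,0.012,0.012,0.012],"slide":[[0,0,-0.02],[0,0,-0.06],[0,0,-0.1],[0,-0.03,-0.135],[0,-0.06,-0.165],[0,-0.1,-0.18],[0,-0.145,-0.18],[0,-0.19,-0.18]],"yaw":[0,0,0,0,0,0,0,0]}'
python3 -m handwheel '{"hand":[0.012,0.012,0.012,0.012,0.012,0.012,0.012,0.012],"slide":[[0,-0.04,0],[0,-0.08,0],[0,-0.12,0],[0,-0.16,0],[0,-0.2,0],[0,-0.24,0],[0,-0.28,0],[0,-0.32,0]],"yaw":[0,0,0,0,0,0,0,0]}'
python3 -m handwheel '{"hand":[0.012,0.012,0.012,0.012,0.012],"slide":[[-0.002,-0.04,0],[-0.002,-0.07,0],[-0.002,-0.082,0],[-0.002,-0.082,0],[-0.002,-0.082,0]],"yaw":[0,0,0,0,0]}'
python3 chk.py .134 -.0155 pics/w9.png
```

```text
time: 23.45
tool_pos: [0.4756, -0.215, 0.2172]
orientation: [3.141, -0.002, 0.003]
force: [0.9, -0.3, -0.6]
opening: 0.233
grasp_force: 39.4
time: 24.25
tool_pos: [0.4753, 0.1054, 0.2164]
orientation: [-3.142, 0.0, -0.001]
force: [1.2, -0.3, -0.5]
opening: 0.235
grasp_force: 39.4
time: 24.75
tool_pos: [0.4737, 0.185, 0.2161]
orientation: [3.141, -0.0, -0.001]
force: [-0.2, 0.6, -1.0]
opening: 0.238
grasp_force: 39.5
[0.4738 0.1846 0.2161]
lower [18.8254  0.475   0.1855] held [29.55    0.4763  0.1856]
```

View pics/w9.png

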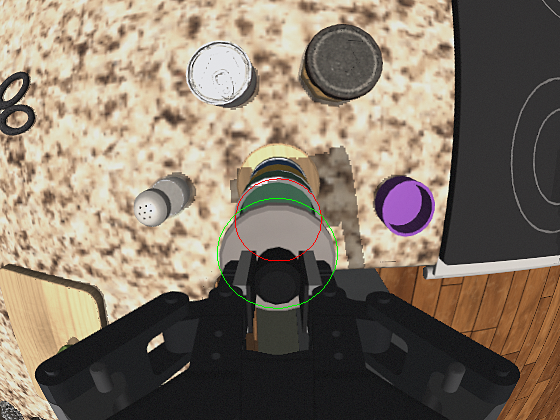

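The lid (278,254) hangs level above the green rim (279,220). Lowering.

```bash
python3 -m handwheel '{"hand":[0.012,0.012,0.012,0.012,0.012,0.012,0.012,0.012],"slide":[[-0.0005,0,0.02],[-0.0005,0,0.037],[-0.0005,0,0.043],[-0.0005,0,0.048],[-0.0005,0,0.052],[-0.0005,0,0.056],[-0.0005,0,0.058],[-0.0005,0,0.058]],"yaw":[0,0,0,0,0,0,0,0]}'
python3 -m handwheel '{"hand":[0.012,0.012],"slide":[[0,0,0.0005],[0,0,0.001]],"yaw":[0,0]}'
```

```text
time: 25.6
tool_pos: [0.4735, 0.1858, 0.1584]
orientation: [3.142, -0.0, 0.001]
force: [-0.1, -0.9, 0.2]
opening: 0.235
grasp_force: 39.5
time: 25.8
tool_pos: [0.4737, 0.1859, 0.1579]
orientation: [-3.141, 0.0, -0.002]
force: [-1.6, -0.7, 4.6]
opening: 0.238
grasp_force: 39.9
```

```bash
python3 -m handwheel '{"hand":[0.02,0.03,0.045,0.06,0.06,0.06],"slide":[[0,0,0],[0,0,0],[0,0,0],[0,0,0],[0,0,0],[0,0,0]],"yaw":[0,0,0,0,0,0]}'
python3 -m handwheel '{"hand":[0.06,0.06,0.06,0.06,0.06,0.06,0.06,0.06],"slide":[[0,0,-0.02],[0,0,-0.05],[0,0,-0.07],[0,0.04,-0.07],[0,0.085,-0.07],[0,0.13,-0.07],[0,0.175,-0.07],[0,0.22,-0.07]],"yaw":[0,0,0,0,0,0,0,0]}'
python3 - <<'E'
from h import *
w=camera("wrist");f=fit(w,.4745,.185,[(.142,.03)],wproj,.01);print(f)
im=w["image"]
c=camera("scene")["image"][150:270,180:340]
cv2.imwrite("pics/w10.png",np.hstack([im[60:300,0:300],cv2.resize(c,(320,240),interpolation=cv2.INTER_CUBIC)]))
E
```

```text
time: 26.4
tool_pos: [0.4732, 0.1858, 0.1572]
orientation: [3.142, -0.0, -0.0]
force: [-0.1, -0.8, 0.5]
opening: 0.702
grasp_force: 0.0
time: 27.2
tool_pos: [0.4729, -0.0358, 0.2275]
orientation: [3.142, 0.0, 0.001]
force: [0.7, -0.4, -0.5]
opening: 0.702
grasp_force: 0.0
[25.9715  0.473   0.185 ]
```

View pics/w10.png

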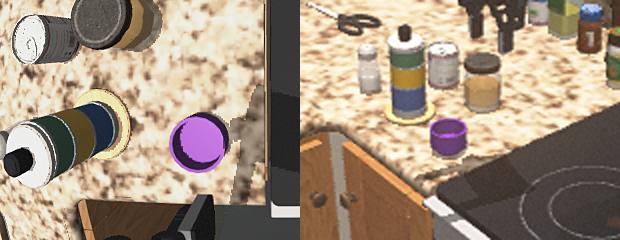

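Both views show the full stack upright and flush on the stand (scene crop, around (406,80)): blue, yellow, green, then the lid. The bystanders are still in place and the gripper is clear.

```bash
python3 -c "
from station import *
print(hand_in())"
```

```text
the job is handed in; nothing more can be done
None
```

The carrier is stacked on its stand in the order blue, yellow, green, lid; each piece looked fully seated and was let go before the next, the bystanders were left untouched, and the job was handed in at about 27 s of simulated time.

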